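# Restock the paint rack and hang up the ear defenders

## Robot

A 6-joint arm with a two-finger parallel gripper is mounted at the origin on the work surface. World frame = base frame: x ahead of the robot, y to its left, z up, the work surface at z = 0. Lengths are in m, angles in degrees, forces in N, time in s.
With the tool pointing down it reaches from about 0.4 to 0.825 m from the base axis. Payload 7 kg.
Tool frame: the origin (TCP) lies at the very end of the fingers, on their centre line; the grasp point (between the pads) lies 19 mm behind it (ctrl.grip_depth is the distance from the TCP to the grasp point, in m); z points along the fingers, y is the line along which they close (so a half turn about z gives the same grasp; the last joint's range is limited). The gripper opens to 88 mm and grips with 3 to 60 N. Pads are 19 mm wide; open, the fingers measure 130 mm over their backs; the gripper's body (78 mm by 193 mm) begins 47 mm behind the grasp point.
Start: joints at [-46.862, 20.546, 0.682, 0, -70.136, -16.507], TCP at [0.303, -0.603, 0.227] pointing down, gripper open.
Joint ranges: [-176.03, 176.03], [-82.01, 121.73], [-58.28, 71.71], [-173.87, 95.51], [-174.79, -0.11], [-173.66, 173.66]. Speed limits (degrees/s): [136.94, 136.94, 172.46, 180, 180, 180].

## Interface

Orientations are given as [roll, pitch, yaw] about the fixed x, y, z axes, in that order (R = Rz(yaw) Ry(pitch) Rx(roll)).
In Python, from plant import get_obs, eyes, ctrl, spotter gives the robot as it stands.
- The arm moves only by the shell command python3 -m crank 'ROWS'. ROWS is JSON, one flat list of numbers, 7 for each row, row after row: the turn, a rotation vector about the tool's x, y, z in rad, then the shift along the tool's x, y, z in mm, then the opening, from 0 (shut) to 1 (fully open). A call has 1 to 5 rows; each row shifts and turns the commanded pose from where the row before left it, along the tool's axes as they then stand; what a row does not reach is not made up. A row lasts 1/8 s, in which the tool goes at most 62.5 mm and 10.7 degrees, less where a joint would pass 70% of its speed; a pose out of reach is approached as far as the arm can. A call is refused whole if a number of a shift passes 62.5 or a number of a turn 0.188, either way. A call with a gripper value outside its range is refused whole. The fingers move at their own pace and stop on an object; the grip force is fixed at half the most. Time passes only in rows, so rows that do not move let the fingers close. It gives the time, the measured TCP pose, the force, the opening and the grip force at its end, in the units of the state.
- get_obs(): the state, without advancing time (a new reading comes with each control period).
- eyes.snapshot(name): name is "scene" or "top" or "wrist"; returns the picture (480x640x3 uint8, blue, green, red); there is no depth.
- eyes.camera_model(name): a dict with "fx", "fy", "cx", "cy" (pixels), "extrinsics" (4x4, takes a point from camera to world coordinates). Camera axes: x right, y down, z forward; pixel columns grow to the right and rows downward; lengths in m; the calibration is good to about 2 mm. The wrist camera is an equidistant fisheye: a pixel r from the principal point sees the ray r / f radians off the axis. A picture is of the moment at which its call begins: read the wrist's pose just before it. camera_model takes no time and is no camera call; for the wrist camera it gives the pose at the moment of the call.
- ctrl.close_job(): hands the job in; it is judged then, once.
Trained networks look in the newest picture that a camera, given by its name, has taken for a name from the list of things; names that differ only in an ending like _2 or _b are one class to them, and where a whole thing is asked for, a point or a joint stands for the part that bears it (a point fixed in the world has none). Each returns a list of dicts, best first, with "p" (0 to 1); they miss things now and then, are a little off and sometimes report something else, mostly with a low value. They report only what shows in the picture. A call takes as long as a camera call. They do not tell look-alikes from the thing itself.
- spotter.outline_of(camera, target): "region" (480x640 bool, what is visible of it) and "rect" ([left, top, width, height] in pixels, round what is visible of it).
- spotter.place_of(camera, target): "location" ([column, row] in pixels: a listed point, or the origin of a listed thing).
The state is a dict: "clock": time; "joint_pos": joint angles; "qvel": joint speeds; "tau": joint torques, N m; "tool_pos": TCP position; "orientation": TCP orientation; "force": force on the tool from outside, world axes, zero at the start; "moment": the same for the moment, N m; "opening": finger opening in m; "gripper_force": force on a finger pad.
Only numpy, scipy, OpenCV 4.12 (cv2) and the standard library are available. Lean on these libraries where they do the work, as an engineer would, in place of code of your own. Each camera call takes 0.05 s, during which the arm holds its last target. There are 200 camera calls.

## Task

Get the painting station ready for the next shift: stand the three spare paint bottles from the table upright in the empty pockets of the bottle rack, one to a pocket and down on its floor, and hang the ear defenders over the middle part of the rail's bar, with the crown cushion on the bar and one cup hanging on either side. Leave what is already in the rack where it is, and do not shift or knock over anything else on the table.

Things in the scene. Friction and masses are not known exactly. Their poses are not given: they have to be found in the camera images.
- rack: Fixed plywood bottle rack: open box 146 (x) x 216 (y) x 50 mm high, walls and dividers 6 mm thick, 2 x 3 square pockets 64 mm wide inside, 70 mm apart. Inner floor 6 mm above the table. Origin at the centre of its underside. At the start two bottles and a squat jar fill three pockets and three are empty; which ones varies.
- pocket0 (a point): Centre of the inner floor of pocket 0 of the rack (near row, at rack x -35 mm, y -70 mm). Axes as the rack's.
- pocket1 (a point): Centre of the inner floor of pocket 1 of the rack (near row, at rack x -35 mm, y 0 mm). Axes as the rack's.
- pocket2 (a point): Centre of the inner floor of pocket 2 of the rack (near row, at rack x -35 mm, y 70 mm). Axes as the rack's.
- pocket3 (a point): Centre of the inner floor of pocket 3 of the rack (far row, at rack x 35 mm, y -70 mm). Axes as the rack's.
- pocket4 (a point): Centre of the inner floor of pocket 4 of the rack (far row, at rack x 35 mm, y 0 mm). Axes as the rack's.
- pocket5 (a point): Centre of the inner floor of pocket 5 of the rack (far row, at rack x 35 mm, y 70 mm). Axes as the rack's.
- spare1: Spare paint bottle standing upright on the table at the start: white cylinder 48 mm across up to 78 mm, a shoulder up to 88 mm, then a straight grey cap 37 mm across up to the top at 125 mm; 0.15 kg. Origin at the centre of its underside, z up.
- spare2: Spare paint bottle standing upright on the table at the start: white cylinder 48 mm across up to 78 mm, a shoulder up to 88 mm, then a straight grey cap 37 mm across up to the top at 125 mm; 0.15 kg. Origin at the centre of its underside, z up.
- spare3: Spare paint bottle standing upright on the table at the start: white cylinder 48 mm across up to 78 mm, a shoulder up to 88 mm, then a straight grey cap 37 mm across up to the top at 125 mm; 0.15 kg. Origin at the centre of its underside, z up.
- bottle_a: Paint bottle of the same kind and size as the spares (48 mm across, 125 mm tall, grey cap), already standing in one of the rack's pockets; it stays there. Origin at the centre of its underside, z up.
- bottle_b: Paint bottle of the same kind and size as the spares (48 mm across, 125 mm tall, grey cap), already standing in one of the rack's pockets; it stays there. Origin at the centre of its underside, z up.
- jar_a: Squat white jar with a flat grey lid, 58 mm across and 52 mm tall, standing in one of the rack's pockets, its lid level with the rack's rim to within 10 mm: that pocket is taken and the jar stays. Origin at the centre of its underside.
- jar_b: Squat white jar with a flat grey lid, 58 mm across and 52 mm tall, standing on the table among the spare bottles; a bystander. Origin at the centre of its underside.
- muffs: Ear defenders (0.24 kg) standing on their cups: 134 mm wide along x (two black cups 34 x 64 x 80 mm high at x = -50 and +50, 58 mm free between), a steel band up to a black crown cushion 76 (x) x 34 (y) x 28 mm, underside 122 and top 150 mm above the origin. Grip the cushion across y, tips above its underside to clear the bar. Origin under the middle at table level, z up.
- crown_under (a point): Centre of the underside of the ear defenders' crown cushion (122 mm above their origin): this rests on the bar when hung. Axes as the ear defenders'.
- rail: Fixed steel rail: a horizontal bar 16 mm thick and about 200 mm long along its y, on two posts, the bar's centre line 150 mm above the table. Origin on the table under the bar's middle.
- rail_mid (a point): Middle of the rail's bar, on its centre line, 150 mm above the table; y along the bar.
- figure: Standing action figure on a round base 57 mm across, 120 mm tall, among the spare bottles; a bystander. Origin at the centre of its underside.
- dinosaur: Green toy dinosaur standing on four legs, about 220 mm long and 155 mm tall, beyond the rack; a bystander. Origin at table level between its legs.
- cup: White plastic cup, 76 mm across and 85 mm tall, beyond the rack; a bystander. Origin at the centre of its underside.
Not all that is in view belongs to the job. Leave any blue or purple look-alike of the spare1 alone. What is shaped like the spare2 but purple is not meant.

How it is judged (in metres and radians):
At the end, for the whole second after the job is handed in: Every pocket holds a bottle or jar: centred to 16 mm, within 6 mm of the floor, tilt below 0.12 rad, at rest. Ear defenders hang still on the rail, crown underside 0-18 mm above the bar axis, within 25 mm across and 75 mm along it, tilt below 0.35, band across the bar to 0.4 rad (((horizontal distance between bottle_a and pocket0 below 0.016 m and height (world z) of bottle_a below 0.012 m) or (horizontal distance between bottle_b and pocket0 below 0.016 m and height (world z) of bottle_b below 0.012 m) or (horizontal distance between jar_a and pocket0 below 0.016 m and height (world z) of jar_a below 0.012 m) or (horizontal distance between spare1 and pocket0 below 0.016 m and height (world z) of spare1 below 0.012 m) or (horizontal distance between spare2 and pocket0 below 0.016 m and height (world z) of spare2 below 0.012 m) or (horizontal distance between spare3 and pocket0 below 0.016 m and height (world z) of spare3 below 0.012 m)) and ((horizontal distance between bottle_a and pocket1 below 0.016 m and height (world z) of bottle_a below 0.012 m) or (horizontal distance between bottle_b and pocket1 below 0.016 m and height (world z) of bottle_b below 0.012 m) or (horizontal distance between jar_a and pocket1 below 0.016 m and height (world z) of jar_a below 0.012 m) or (horizontal distance between spare1 and pocket1 below 0.016 m and height (world z) of spare1 below 0.012 m) or (horizontal distance between spare2 and pocket1 below 0.016 m and height (world z) of spare2 below 0.012 m) or (horizontal distance between spare3 and pocket1 below 0.016 m and height (world z) of spare3 below 0.012 m)) and ((horizontal distance between bottle_a and pocket2 below 0.016 m and height (world z) of bottle_a below 0.012 m) or (horizontal distance between bottle_b and pocket2 below 0.016 m and height (world z) of bottle_b below 0.012 m) or (horizontal distance between jar_a and pocket2 below 0.016 m and height (world z) of jar_a below 0.012 m) or (horizontal distance between spare1 and pocket2 below 0.016 m and height (world z) of spare1 below 0.012 m) or (horizontal distance between spare2 and pocket2 below 0.016 m and height (world z) of spare2 below 0.012 m) or (horizontal distance between spare3 and pocket2 below 0.016 m and height (world z) of spare3 below 0.012 m)) and ((horizontal distance between bottle_a and pocket3 below 0.016 m and height (world z) of bottle_a below 0.012 m) or (horizontal distance between bottle_b and pocket3 below 0.016 m and height (world z) of bottle_b below 0.012 m) or (horizontal distance between jar_a and pocket3 below 0.016 m and height (world z) of jar_a below 0.012 m) or (horizontal distance between spare1 and pocket3 below 0.016 m and height (world z) of spare1 below 0.012 m) or (horizontal distance between spare2 and pocket3 below 0.016 m and height (world z) of spare2 below 0.012 m) or (horizontal distance between spare3 and pocket3 below 0.016 m and height (world z) of spare3 below 0.012 m)) and ((horizontal distance between bottle_a and pocket4 below 0.016 m and height (world z) of bottle_a below 0.012 m) or (horizontal distance between bottle_b and pocket4 below 0.016 m and height (world z) of bottle_b below 0.012 m) or (horizontal distance between jar_a and pocket4 below 0.016 m and height (world z) of jar_a below 0.012 m) or (horizontal distance between spare1 and pocket4 below 0.016 m and height (world z) of spare1 below 0.012 m) or (horizontal distance between spare2 and pocket4 below 0.016 m and height (world z) of spare2 below 0.012 m) or (horizontal distance between spare3 and pocket4 below 0.016 m and height (world z) of spare3 below 0.012 m)) and ((horizontal distance between bottle_a and pocket5 below 0.016 m and height (world z) of bottle_a below 0.012 m) or (horizontal distance between bottle_b and pocket5 below 0.016 m and height (world z) of bottle_b below 0.012 m) or (horizontal distance between jar_a and pocket5 below 0.016 m and height (world z) of jar_a below 0.012 m) or (horizontal distance between spare1 and pocket5 below 0.016 m and height (world z) of spare1 below 0.012 m) or (horizontal distance between spare2 and pocket5 below 0.016 m and height (world z) of spare2 below 0.012 m) or (horizontal distance between spare3 and pocket5 below 0.016 m and height (world z) of spare3 below 0.012 m)) and angle between each of bottle_a, bottle_b, jar_a, spare1, spare2, spare3's own z axis and vertical below 0.12 rad and linear speed of each of bottle_a, bottle_b, jar_a, spare1, spare2, spare3 below 0.03 m/s and x of crown_under in the frame of rail_mid between -0.025 and 0.025 m and y of crown_under in the frame of rail_mid between -0.075 and 0.075 m and z of crown_under in the frame of rail_mid between 0 and 0.018 m and angle between muffs's own z axis and vertical below 0.35 rad and angle between the y axis of muffs and the y axis of rail, either way round below 0.4 rad and contact force between muffs and rail above 0.5 N and linear speed of muffs below 0.05 m/s and angular speed of muffs below 0.5 rad/s); the robot touches nothing.
It fails at once if a bottle or the jar already in the rack is taken out or moved more than 30 mm (distance of any of bottle_a, bottle_b, jar_a from where it was at the start of the episode above 0.03 m).
It fails at once if a bystander (loose jar, figure, dinosaur, cup) is moved more than 40 mm or tipped over (distance of any of jar_b, figure, dinosaur, cup from where it was at the start of the episode above 0.04 m or angle between any of jar_b, figure, cup's own z axis and vertical above 0.4 rad or angle between dinosaur's own z axis and vertical above 0.5 rad).
It also fails if it takes over 72 s, if anything falls off the work surface, if the arm or the gripper's body presses on something with over 40 N, if the wrist force passes 120 N, or if a joint passes its speed limit or range.

## Working session

There is one attempt and no reset: what is moved stays moved. The work goes in short steps, Python scripts to look and compute and a shell command to move; the robot and the scene stay as the last step left them, time stands still between calls to the robot, and variables do not carry over. Pictures are saved under pics/ and viewed, at most 10 in all, crops included, and the job is handed in when it is done.

```bash
ls; mkdir -p pics
cat > h.py <<'E'
import numpy as np, cv2
from plant import get_obs, eyes, ctrl, spotter
def ray(cam,px):
    m=eyes.camera_model(cam);E=np.array(m["extrinsics"]);x=(px[0]-m["cx"])/m["fx"];y=(px[1]-m["cy"])/m["fy"]
    if cam=="wrist":
        r=np.hypot(x,y);d=np.array([x/r*np.sin(r),y/r*np.sin(r),np.cos(r)]) if r>1e-9 else np.array([0,0,1.])
    else: d=np.array([x,y,1.])
    return E[:3,3],E[:3,:3]@d
def atz(cam,px,z):
    o,d=ray(cam,px);return (o+d*(z-o[2])/d[2])
def proj(cam,P):
    m=eyes.camera_model(cam);E=np.array(m["extrinsics"]);p=E[:3,:3].T@(np.array(P)-E[:3,3])
    if cam=="wrist":
        t=np.arctan2(np.hypot(p[0],p[1]),p[2]);q=p[:2]/np.hypot(p[0],p[1])*t
    else: q=p[:2]/p[2]
    return np.array([q[0]*m["fx"]+m["cx"],q[1]*m["fy"]+m["cy"]])
E
python3 - <<'E'
from h import *
a=eyes.snapshot("scene");b=eyes.snapshot("top")
cv2.imwrite("pics/scene.png",a);cv2.imwrite("pics/top.png",b)
np.set_printoptions(precision=3,suppress=True)
for c in("scene","top"):
    m=eyes.camera_model(c);print(c,m["fx"],np.array(m["extrinsics"]))
for c in ("scene","top"):
  for n,z in dict(spare1=0,bottle_a=.006,jar_a=0,muffs=0,crown_under=.122,rail=0,rail_mid=.15,rack=0,pocket0=.006,pocket1=.006,pocket2=.006,pocket5=.006,figure=0,dinosaur=0,cup=0).items():
    print(c,n,[(round(r["p"],2),np.round(r["location"]).astype(int).tolist(),atz(c,r["location"],z)[:2].round(3).tolist()) for r in spotter.place_of(c,n)[:7]])
print(get_obs())
E
```

```text
pics
scene 623.962174751489 [[-0.07   0.709 -0.702  1.413]
 [ 0.997  0.036 -0.062  0.041]
 [-0.019 -0.704 -0.71   0.97 ]
 [ 0.     0.     0.     1.   ]]
top 507.47463899762835 [[ 0.013 -0.997  0.08   0.485]
 [-1.    -0.015 -0.024 -0.003]
 [ 0.025 -0.08  -0.996  1.164]
 [ 0.     0.     0.     1.   ]]
scene spare1 [(0.97, [375, 214], [0.359, 0.054]), (0.96, [219, 291], [0.606, -0.261]), (0.89, [173, 226], [0.421, -0.403]), (0.86, [144, 308], [0.659, -0.401]), (0.69, [212, 338], [0.723, -0.251]), (0.67, [303, 233], [0.429, -0.105])]
scene bottle_a [(0.89, [335, 277], [0.56, -0.026]), (0.86, [330, 304], [0.631, -0.03])]
scene jar_a [(0.8, [363, 309], [0.636, 0.034]), (0.78, [162, 271], [0.557, -0.391]), (0.22, [219, 294], [0.614, -0.258]), (0.15, [336, 278], [0.557, -0.024])]
scene muffs [(0.94, [385, 239], [0.438, 0.078]), (0.6, [481, 356], [0.736, 0.255])]
scene crown_under [(0.94, [391, 199], [0.443, 0.084]), (0.6, [219, 292], [0.709, -0.222])]
scene rail [(0.27, [361, 312], [0.645, 0.03])]
scene rail_mid [(0.72, [566, 202], [0.468, 0.424]), (0.7, [330, 303], [0.747, -0.021]), (0.53, 
[... 3020 characters left out ...]
], [0.613, -0.103]), (0.57, [288, 240], [0.574, 0.04])]
top figure [(0.61, [399, 297], [0.447, -0.214])]
top dinosaur [(0.79, [197, 170], [0.734, 0.253])]
top cup [(0.58, [278, 151], [0.782, 0.069]), (0.28, [351, 303], [0.432, -0.104])]
{'clock': 1.6, 'joint_pos': array([-46.861,  20.546,   0.684,  -0.001, -70.136, -16.506]), 'qvel': array([ 0.049,  0.07 , -0.038, -0.082, -0.008,  0.061]), 'tau': array([  0.   , -58.238,  29.329,   7.003,   0.012,  -0.   ]), 'tool_pos': array([ 0.303, -0.603,  0.227]), 'orientation': array([-179.998,    0.001, -153.367]), 'force': array([ 0.476, -0.467, -1.131]), 'moment': array([ 0.038, -0.003,  0.026]), 'gripper_force': 0.0, 'opening': 0.08780980908712015}
```

View pics/scene.png

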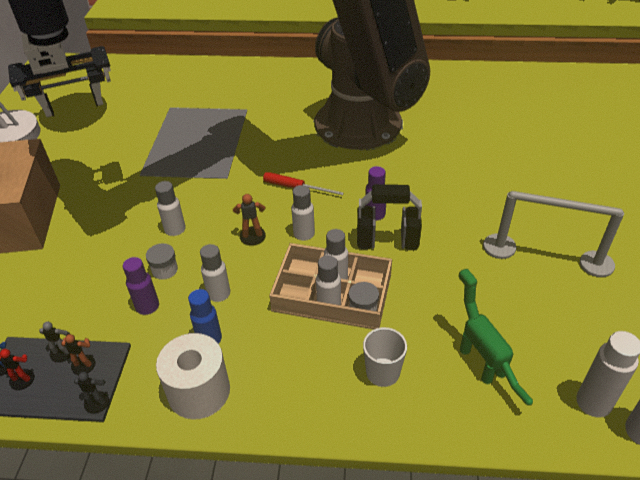

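View pics/top.png

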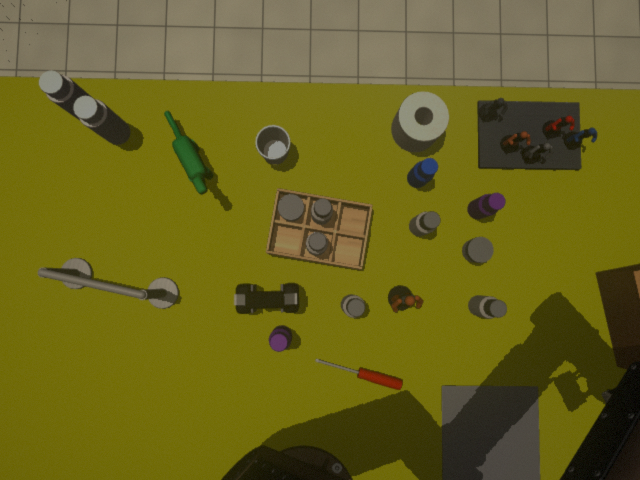

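The scene picture shows grey-capped bottles at (171,210), (213,273) and (303,212). The look-alikes are purple at (140,287) and (376,195), and blue at (204,318). The three grey and white ones fit the spares, and the rest stay. The top view shows these rack pockets empty: (354,220), (350,250) and (287,240). I'll confirm with enlarged crops.

Run:
```python
from h import *
a=cv2.imread("pics/scene.png");b=cv2.imread("pics/top.png")
cv2.imwrite("pics/c1.png",cv2.resize(a[160:340,110:330],None,fx=3.3,fy=3.3,interpolation=3))
cv2.imwrite("pics/c2.png",cv2.resize(b[180:280,260:380],None,fx=6,fy=6,interpolation=3))
```

```text
(no output)
```

View pics/c1.png

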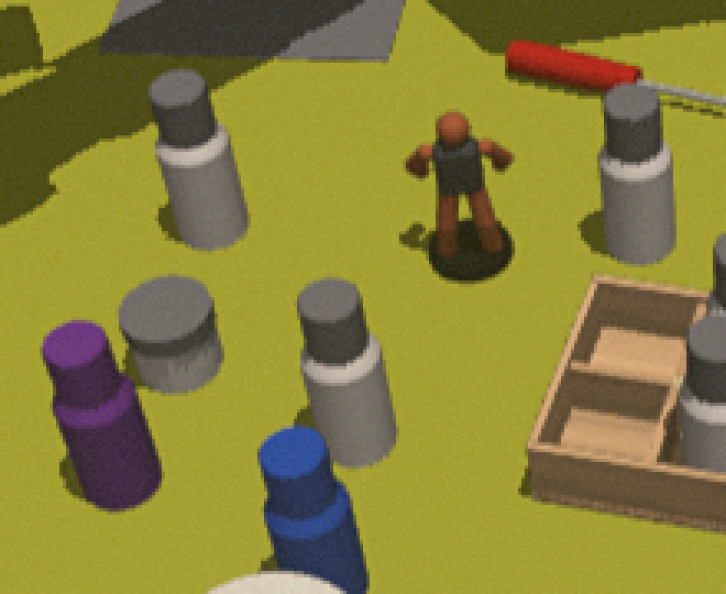

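View pics/c2.png

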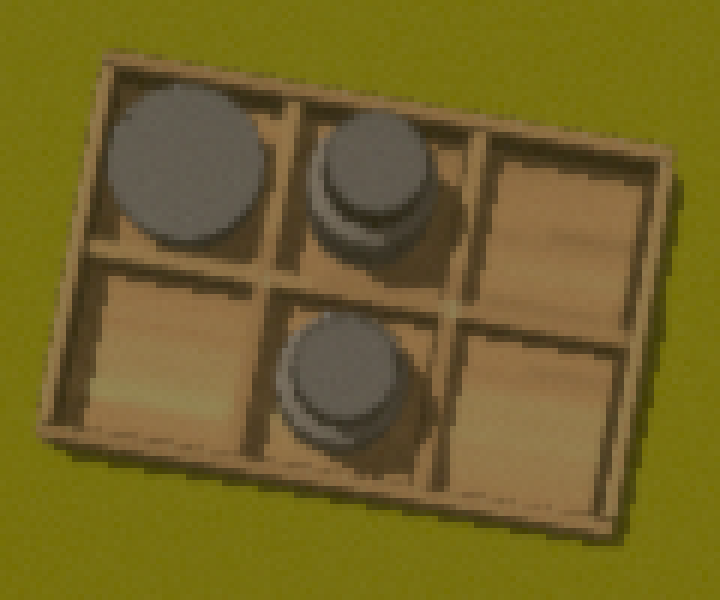

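The crop confirms three spares with grey caps and white bodies, with cap tops at crop (180,84), (330,294) and (632,97). The purple and blue look-alikes stay. Pockets 0, 2 and 3 are empty.

Run:
```python
from h import *
np.set_printoptions(precision=4,suppress=True)
f=lambda p:(np.array(p)+.5)/6-.5+np.array([260,180])
C=np.array([atz("top",f(p),.05)[:2] for p in [(108,52),(677,152),(40,437),(613,532)]])
J=np.array([atz("top",f(p),.05)[:2] for p in [(268,283),(450,312)]])
M=np.array([[.073,.108],[.073,-.108],[-.073,.108],[-.073,-.108],[0,.035],[0,-.035]])
P=np.vstack([C,J]);c=P.mean(0);H=M.T@(P-c)
th=np.arctan2(H[0,1]-H[1,0],H[0,0]+H[1,1]);R=np.array([[np.cos(th),-np.sin(th)],[np.sin(th),np.cos(th)]])
print("rack",c,np.degrees(th),"res",(P-c-M@R.T)*1e3)
for i,m in {0:(-.035,-.07),2:(-.035,.07),3:(.035,-.07)}.items(): print("pocket",i,c+R@m)
g=lambda p:(np.array(p)+.5)/3.3-.5+np.array([110,160])
for n,p in dict(S1=(180,84),S2=(330,294),S3=(632,97)).items(): print(n,atz("scene",g(p),.125)[:2])
b=cv2.imread("pics/top.png")
# caps in top
hsv=cv2.cvtColor(b,cv2.COLOR_BGR2HSV);g2=(hsv[...,1]<70).astype(np.uint8)
for q in [(490,307),(427,222),(353,306)]:
  s=spotter
for r in spotter.outline_of("top","spare1"): print(round(r["p"],2),r["rect"])
for cam in("top","scene"):
  for n in("muffs","crown_under","rail"):
    for r in spotter.outline_of(cam,n)[:1]:
      ys,xs=np.nonzero(r["region"]);print(cam,n,r["p"],r["rect"],xs.mean(),ys.mean(),cv2.minAreaRect(np.c_[xs,ys].astype(np.float32)))
for p in [(42,271.5),(145,295.5)]: print("bar end top",atz("top",p,.157))
for p in [(510,196),(618,213)]: print("bar end scene",atz("scene",p,.155))
o=lambda p:atz("top",p,.14)
print("crown",o((268,298)),[o(p) for p in[(246,298),(290,298)]])
m=b[265:330,215:345];t=b[255:315,30:190]
cv2.imwrite("pics/c3.png",np.vstack([cv2.resize(m,(650,325),interpolation=3),cv2.resize(t,(650,244),interpolation=3)]))
```

```text
rack [ 0.5971 -0.0301] -8.856671092281593 res [[-0.4199 -1.3195]
 [-0.8349  1.1852]
 [ 1.17   -1.8261]
 [ 2.6647  1.5266]
 [-1.85   -0.8285]
 [-0.7299  1.2623]]
pocket 0 [ 0.5517 -0.0939]
pocket 2 [0.5733 0.0445]
pocket 3 [ 0.6209 -0.1046]
S1 [ 0.426  -0.3944]
S2 [ 0.6069 -0.2593]
S3 [ 0.4249 -0.1032]
0.9 [268.2, 325.7, 24.0, 26.5]
0.87 [406.1, 208.7, 33.6, 26.8]
0.71 [342.5, 296.4, 21.4, 22.0]
0.69 [406.5, 158.6, 29.1, 27.7]
0.69 [469.9, 190.7, 33.6, 28.5]
0.65 [464.5, 295.2, 44.1, 23.6]
0.24 [266.1, 188.3, 106.1, 81.3]
top muffs 0.81 [237.4, 280.5, 61.5, 33.0] 266.4646666666667 298.0613333333333 ((266.0, 297.5), (29.0, 64.0), 90.0)
top crown_under 0.73 [233.7, 282.1, 67.0, 35.6] 266.018954248366 298.0686274509804 ((266.0, 298.0), (30.0, 64.0), 90.0)
top rail 0.81 [37.3, 258.5, 143.8, 49.9] 110.7256046705588 282.79190992493744 ((108.64694213867188, 279.9695739746094), (142.34304809570312, 31.84423065185547), 12.050785064697266)
scene muffs 0.8 [353.5, 181.5, 69.4, 69.8] 389.0965195550771 215.8740581270183 ((388.2583923339844, 216.85655212402344), (66.0276107788086, 67.3464584350586), 1.2188751697540283)
scene crown_under 0.6 [358.4, 183.3, 63.6, 65.2] 389.3452023988006 215.80659670164917 ((389.5, 217.5), (65.0, 65.0), 90.0)
scene rail 0.66 [481.2, 191.2, 139.7, 85.8] 557.1698943661971 231.8130868544601 ((552.9574584960938, 232.79440307617188), (134.51417541503906, 72.50119018554688), 10.105035781860352)
bar end top [0.4935 0.5138 0.157 ]
bar end top [0.4494 0.3123 0.157 ]
bar end scene [0.4613 0.3158 0.155 ]
bar end scene [0.501  0.5133 0.155 ]
crown [0.4468 0.0733 0.14  ] [array([0.4463, 0.1172, 0.14  ]), array([0.4474, 0.0294, 0.14  ])]
```

View pics/c3.png

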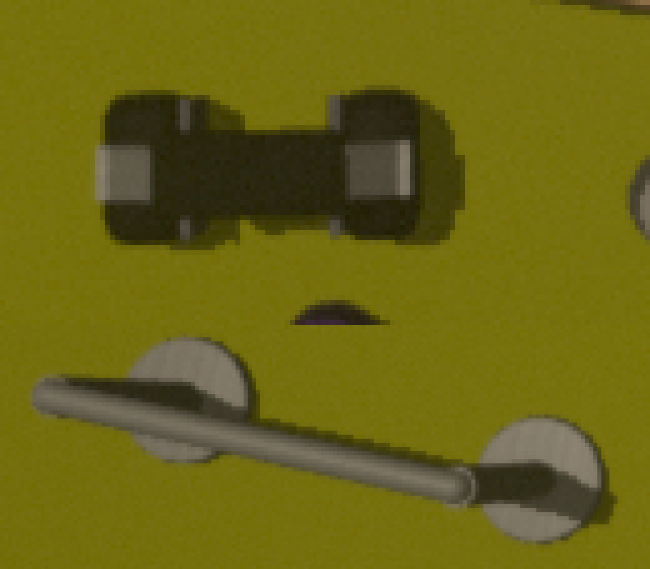

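The crown cushion spans crop x 150–347 and y 130–217. The bar runs from (40,395) to (460,488) in the crop. Now I'll rotate the tool to the rack's orientation.

```bash
cat >> h.py <<'E'
def go(*T):
    "tool shifts in mm from the present pose to each target [x,y,z] in turn, plus yaw turn left"
    s=get_obs();p=np.array(s["tool_pos"]);y=np.radians(s["orientation"][2])
    t=np.array([[np.cos(y),np.sin(y),0],[np.sin(y),-np.cos(y),0],[0,0,-1]])
    print("now",p.round(4),s["orientation"].round(2),"op",round(s["opening"],4),"t",round(s["clock"],1),"q6",s["joint_pos"][5].round(0),"F",s["force"].round(1))
    for q in T:
        print(q,(t@(np.array(q)-p)*1e3).round(1));p=np.array(q)
E
python3 -m crank '[0,0,-0.187,0,0,0,1, 0,0,-0.187,0,0,0,1, 0,0,-0.187,0,0,0,1, 0,0,-0.187,0,0,0,1, 0,0,-0.187,0,0,0,1]'
python3 -m crank '[0,0,-0.016,0,0,0,1, 0,0,0,0,0,0,1]'
python3 -c "
from h import *
go([.426,-.394,.227])"
```

```text
clock: 2.58
tool_pos: [0.3026, -0.6034, 0.2266]
orientation: [-180.0, -0.0, -99.4]
force: [0.1, 0.2, -0.3]
opening: 0.0879
gripper_force: 0.0
clock: 2.82
tool_pos: [0.3025, -0.6034, 0.2265]
orientation: [180.0, 0.0, -99.1]
force: [-0.4, -0.6, -0.4]
opening: 0.0877
gripper_force: 0.0
now [ 0.3025 -0.6034  0.2265] [180.     0.   -99.09] op 0.0877 t 2.8 q6 38.0 F [-0.4 -0.6 -0.4]
[0.426, -0.394, 0.227] [-226.2  -88.8   -0.5]
```

```bash
python3 -m crank '[0,0,0,-45,-18,0,1, 0,0,0,-45,-18,0,1, 0,0,0,-45,-18,0,1, 0,0,0,-45,-18,0,1, 0,0,0,-46,-17,0,1]' >/dev/null
python3 -m crank '[0,0,0,0,0,0,1]'
python3 - <<'E'
from h import *
go([.426,-.394,.227])
w=eyes.snapshot("wrist");m=eyes.camera_model("wrist");print(np.array(m["extrinsics"]).round(3),m["fx"],m["cx"],m["cy"])
for n,z in [("spare1",.0),("jar_b",0),("figure",0)]:
  for r in spotter.place_of("wrist",n): print(n,r["p"],r["location"],atz("wrist",r["location"],z).round(4))
P=np.array([.426,-.394,.125]);print(proj("wrist",P))
cv2.imwrite("pics/w1.png",w)
E
```

```text
clock: 3.58
tool_pos: [0.4269, -0.3915, 0.2271]
orientation: [-179.9, 0.0, -98.8]
force: [0.5, 0.6, 0.1]
opening: 0.0876
gripper_force: 0.0
now [ 0.4269 -0.3915  0.2271] [-179.94    0.    -98.85] op 0.0876 t 3.6 q6 14.0 F [0.5 0.6 0.1]
[0.426, -0.394, 0.227] [2.6 0.5 0.1]
[[-0.988  0.146  0.048  0.414]
 [ 0.154  0.939  0.307 -0.477]
 [-0.     0.311 -0.95   0.385]
 [ 0.     0.     0.     1.   ]] 371.64829954431775 322.7851400327098 241.03520555562102
spare1 0.94 [134.9, 233.8] [ 0.6514 -0.3965  0.    ]
spare1 0.91 [318.0, 198.7] [ 0.4308 -0.4004  0.    ]
spare1 0.46 [354.2, 406.7] [ 0.4274 -0.1075 -0.    ]
jar_b 0.95 [208.0, 227.5] [ 0.5561 -0.3892  0.    ]
figure 0.89 [327.4, 347.5] [ 0.4483 -0.2163 -0.    ]
[322.92095448 241.78287669]
```

View pics/w1.png

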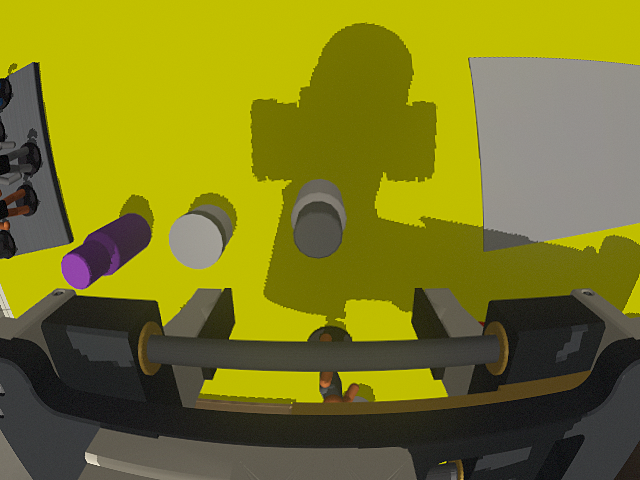

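```bash
python3 -m crank '[0,0,0,8.4,-4.4,0,1, 0,0,0,0,0,45,1, 0,0,0,0,0,45,1, 0,0,0,0,0,43,1, 0,0,0,0,0,0,1]'
python3 -m crank '[0,0,0,0,0,0,0, 0,0,0,0,0,0,0, 0,0,0,0,0,0,0, 0,0,0,0,0,0,0, 0,0,0,0,0,0,0]'
python3 -m crank '[0,0,0,0,0,0,0, 0,0,0,0,0,-50,0, 0,0,0,0,0,-60,0, 0,0,0,0,0,-60,0, 0,0,0,0,0,0,0]'
python3 -c "
from h import *
go([.5517,-.0939,.264])
w=eyes.snapshot('wrist')
for r in spotter.place_of('wrist','spare1'):print(r['p'],r['location'])"
```

```text
clock: 4.4
tool_pos: [0.4258, -0.4027, 0.0903]
orientation: [179.6, 0.1, -99.0]
force: [0.2, -0.1, 0.3]
opening: 0.0876
gripper_force: 0.0
clock: 5.03
tool_pos: [0.4285, -0.4028, 0.0939]
orientation: [-180.0, -0.0, -98.9]
force: [0.1, -0.5, 0.1]
opening: 0.043
gripper_force: 0.0
clock: 5.65
tool_pos: [0.4305, -0.4043, 0.2692]
orientation: [-179.5, -0.2, -98.9]
force: [0.1, -0.6, -1.4]
opening: 0.0364
gripper_force: 30.0
now [ 0.4305 -0.4043  0.2692] [-179.49   -0.22  -98.85] op 0.0364 t 5.7 q6 15.0 F [ 0.1 -0.6 -1.4]
[0.5517, -0.0939, 0.264] [-325.3  -72.     5.2]
0.96 [355.1, 394.7]
0.66 [151.7, 235.2]
0.63 [322.4, 252.3]
```

```bash
python3 -m crank '[0,0,0,-40,-18,0,0, 0,0,0,-50,-22,0,0, 0,0,0,-54,-23,0,0, 0,0,0,-54,-23,0,0, 0,0,0,-50,-22,0,0]'>/dev/null
python3 -m crank '[0,0,0,-47,-20,0,0, 0,0,0,-30,-14,0,0, 0,0,0,0,0,0,0, 0,0,0,0,0,0,0]'
python3 - <<'E'
from h import *
go([.6209,-.1046,.264])
w=eyes.snapshot("wrist");cv2.imwrite("pics/w2.png",w)
c=np.array([.5971,-.0301]);th=np.radians(-8.86);R=np.array([[np.cos(th),-np.sin(th)],[np.sin(th),np.cos(th)]])
for r in spotter.place_of("wrist","pocket0"): print(r["p"],r["location"],atz("wrist",r["location"],.006).round(4))
for m in [(.073,-.108),(-.073,-.108),(.073,-.038),(-.073,.108),(0,-.108),(-.073,-.035)]:
    print(m,proj("wrist",[*(c+R@m),.05]).round(0))
E
```

```text
clock: 6.88
tool_pos: [0.618, -0.1038, 0.2618]
orientation: [179.8, -0.0, -98.9]
force: [-1.9, -0.1, -1.3]
opening: 0.0363
gripper_force: 30.0
now [ 0.618  -0.1038  0.2618] [ 1.7983e+02 -4.0000e-02 -9.8870e+01] op 0.0363 t 6.9 q6 -17.0 F [-1.9 -0.1 -1.3]
[0.6209, -0.1046, 0.264] [ 0.4 -3.  -2.2]
0.82 [379.9, 197.1] [ 0.5538 -0.0964  0.006 ]
0.8 [320.4, 201.2] [ 0.6218 -0.1019  0.006 ]
0.54 [305.5, 60.7] [ 0.6131 -0.2612  0.006 ]
(0.073, -0.108) [283. 171.]
(-0.073, -0.108) [426. 172.]
(0.073, -0.038) [285. 237.]
(-0.073, 0.108) [409. 351.]
(0, -0.108) [356. 171.]
(-0.073, -0.035) [421. 240.]
```

View pics/w2.png

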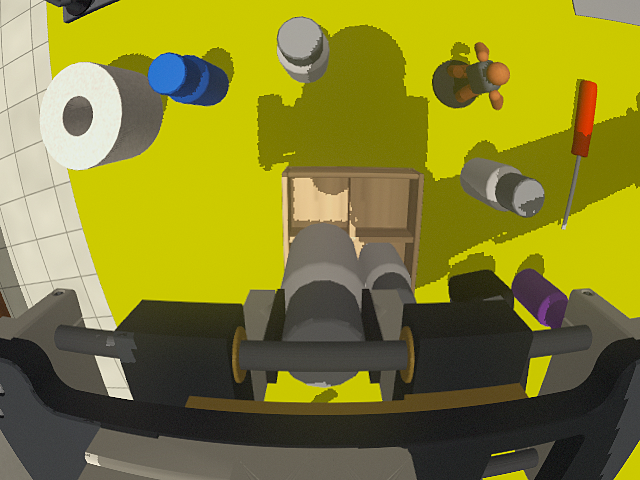

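The wrist view puts the rack rim corners at (283,171) and (424,171), where the model predicts (283,171) and (426,172). The rack pose is good, so I'll lower the bottle.

```bash
python3 -m crank '[0,0,0,0,-2,40,0, 0,0,0,0,0,40,0, 0,0,0,0,0,30,0, 0,0,0,0,0,20,0, 0,0,0,0,0,0,0]'
python3 -m crank '[0,0,0,0,0,15,0, 0,0,0,0,0,10,0, 0,0,0,0,0,5,0, 0,0,0,0,0,0,0]'
python3 -c "
from h import *
go([.6209,-.1046,.1005])"
```

```text
clock: 7.6
tool_pos: [0.6193, -0.105, 0.132]
orientation: [179.8, -0.0, -99.0]
force: [-0.0, -0.9, -0.9]
opening: 0.0363
gripper_force: 30.0
clock: 8.1
tool_pos: [0.6207, -0.1039, 0.1033]
orientation: [180.0, -0.0, -98.9]
force: [0.7, 0.0, -1.4]
opening: 0.0364
gripper_force: 30.0
now [ 0.6207 -0.1039  0.1033] [ 1.7997e+02 -1.0000e-02 -9.8870e+01] op 0.0364 t 8.1 q6 -17.0 F [ 0.7  0.  -1.4]
[0.6209, -0.1046, 0.1005] [ 0.6 -0.3  2.8]
```

```bash
python3 -m crank '[0,0,0,0,0,2.8,0, 0,0,0,0,0,0,0, 0,0,0,0,0,0,0.56, 0,0,0,0,0,0,0.56, 0,0,0,0,0,0,0.56]'
python3 -m crank '[0,0,0,0,0,-30,0.56, 0,0,0,0,0,-50,0.56, 0,0,0,0,0,-50,1, 0,0,0,40,-4,0,1, 0,0,0,50,-5,0,1]'
python3 -m crank '[0,0,0,40,-4,0,1, 0,0,0,29,-2,0,1, 0,0,0,0,0,0,1, 0,0,0,0,0,0,1]'
python3 - <<'E'
from h import *
w=eyes.snapshot("wrist");cv2.imwrite("pics/w3.png",w)
go([.611,-.263,.230])
for r in spotter.place_of("wrist","spare1"): print(r["p"],r["location"],atz("wrist",r["location"],0).round(4),atz("wrist",r["location"],0.006).round(4))
E
```

```text
clock: 8.72
tool_pos: [0.621, -0.1039, 0.101]
orientation: [-180.0, 0.0, -98.9]
force: [-0.5, -0.6, -0.4]
opening: 0.0488
gripper_force: 0.0
clock: 9.35
tool_pos: [0.6163, -0.1943, 0.232]
orientation: [-179.9, 0.0, -98.8]
force: [2.0, -0.4, -0.3]
opening: 0.0736
gripper_force: 0.0
clock: 9.85
tool_pos: [0.6111, -0.2631, 0.2307]
orientation: [180.0, 0.0, -98.9]
force: [0.3, 0.0, -0.1]
opening: 0.0876
gripper_force: 0.0
now [ 0.6112 -0.2627  0.2308] [-1.800e+02  1.000e-02 -9.886e+01] op 0.0879 t 9.9 q6 -2.0 F [ 0.4 -0.1 -0.1]
[0.611, -0.263, 0.23] [0.3 0.1 0.8]
0.87 [335.6, 340.8] [ 0.623  -0.0898  0.    ] [ 0.6226 -0.0938  0.006 ]
0.83 [223.2, 225.6] [ 0.7254 -0.2556  0.    ] [ 0.7235 -0.257   0.006 ]
0.71 [486.3, 306.9] [ 0.427  -0.1019  0.    ] [ 0.4296 -0.1057  0.006 ]
0.63 [324.9, 206.6] [ 0.6106 -0.2588  0.    ] [ 0.6104 -0.2601  0.006 ]
0.59 [260.9, 86.3] [ 0.656  -0.3962  0.    ] [ 0.6551 -0.3954  0.006 ]
```

```bash
python3 -m crank '[0,0,0,-2,0,45,1, 0,0,0,0,0,45,1, 0,0,0,0,0,30,1, 0,0,0,0,0,16.8,1, 0,0,0,0,0,0,1]'
python3 -m crank '[0,0,0,0,0,0,0, 0,0,0,0,0,0,0, 0,0,0,0,0,0,0, 0,0,0,0,0,0,0, 0,0,0,0,0,0,0]'
python3 -m crank '[0,0,0,0,0,0,0, 0,0,0,0,0,0,0, 0,0,0,0,0,0,0]'
python3 -m crank '[0,0,0,0,0,-30,0, 0,0,0,0,0,-50,0, 0,0,0,0,0,-50,0, 0,0,0,0,0,-40,0, 0,0,0,0,0,0,0]'
python3 -c "
from h import *
go([.552,-.0945,.264],[.552,-.0945,.1005])"
```

```text
clock: 10.58
tool_pos: [0.6112, -0.2608, 0.0932]
orientation: [179.9, -0.0, -98.8]
force: [-0.4, 1.0, -0.1]
opening: 0.0878
gripper_force: 0.0
clock: 11.2
tool_pos: [0.6115, -0.2614, 0.0941]
orientation: [-180.0, 0.0, -98.9]
force: [0.2, 0.5, -0.9]
opening: 0.0432
gripper_force: 0.0
clock: 11.58
tool_pos: [0.6115, -0.2614, 0.094]
orientation: [-180.0, -0.0, -98.9]
force: [1.0, -0.5, 0.9]
opening: 0.0358
gripper_force: 30.0
clock: 12.2
tool_pos: [0.613, -0.2618, 0.268]
orientation: [-179.6, -0.0, -98.9]
force: [-0.3, 0.1, -1.9]
opening: 0.036
gripper_force: 30.0
now [ 0.613  -0.2618  0.268 ] [-1.7962e+02 -3.0000e-02 -9.8870e+01] op 0.036 t 12.2 q6 -2.0 F [-0.3  0.1 -1.9]
[0.552, -0.0945, 0.264] [-155.9   86.     4. ]
[0.552, -0.0945, 0.1005] [  0.    0.  163.5]
```

```bash
python3 -m crank '[0,0,0,-35,19,0,0, 0,0,0,-45,25,0,0, 0,0,0,-45,25,0,0, 0,0,0,-31,17,0,0, 0,0,0,0,0,0,0]'
python3 -m crank '[0,0,0,0,0,0,0, 0,0,0,0,0,0,0]'
python3 -c "
from h import *
go([.552,-.0945,.264],[.552,-.0945,.1005])"
```

```text
clock: 12.82
tool_pos: [0.5494, -0.092, 0.2633]
orientation: [179.9, 0.0, -98.7]
force: [1.0, 0.2, -1.4]
opening: 0.0363
gripper_force: 30.0
clock: 13.08
tool_pos: [0.5506, -0.0946, 0.2633]
orientation: [179.9, -0.0, -98.9]
force: [-0.1, -0.3, -1.5]
opening: 0.0361
gripper_force: 30.0
now [ 0.5506 -0.0946  0.2633] [ 1.7994e+02 -2.0000e-02 -9.8940e+01] op 0.0361 t 13.1 q6 -19.0 F [-0.1 -0.3 -1.5]
[0.552, -0.0945, 0.264] [-0.3 -1.4 -0.7]
[0.552, -0.0945, 0.1005] [  0.    0.  163.5]
```

Next I'll lower it, release, rise, and head to S3.

```bash
python3 -m crank '[0,0,0,0,-1,40,0, 0,0,0,0,0,40,0, 0,0,0,0,0,35,0, 0,0,0,0,0,25,0, 0,0,0,0,0,15,0]'
python3 -m crank '[0,0,0,0,0,7,0, 0,0,0,0,0,0,0, 0,0,0,0,0,0,0.56, 0,0,0,0,0,0,0.56, 0,0,0,0,0,0,0.56]'
python3 -m crank '[0,0,0,0,0,-30,0.56, 0,0,0,0,0,-50,0.56, 0,0,0,0,0,-50,1, 0,0,0,0,0,0,1, 0,0,0,0,0,0,1]'
python3 -c "
from h import *
go([.429,-.106,.228])"
```

```text
clock: 13.7
tool_pos: [0.551, -0.095, 0.1072]
orientation: [179.9, -0.0, -99.0]
force: [0.4, -0.6, -1.1]
opening: 0.0365
gripper_force: 30.0
clock: 14.32
tool_pos: [0.5519, -0.094, 0.1026]
orientation: [-179.9, 0.0, -98.9]
force: [-0.3, 0.2, -0.3]
opening: 0.0491
gripper_force: 0.0
clock: 14.95
tool_pos: [0.5513, -0.094, 0.232]
orientation: [-180.0, 0.0, -98.9]
force: [0.4, -0.3, -0.4]
opening: 0.0736
gripper_force: 0.0
now [ 0.5513 -0.094   0.232 ] [-1.7997e+02  3.0000e-02 -9.8890e+01] op 0.0736 t 14.9 q6 -19.0 F [ 0.4 -0.3 -0.4]
[0.429, -0.106, 0.228] [ 30.8 119.    4. ]
```

```bash
python3 -m crank '[0,0,0,8,30,0,1, 0,0,0,12,45,0,1, 0,0,0,11,44,4,1, 0,0,0,0,0,0,1, 0,0,0,0,0,0,1]'
python3 - <<'E'
from h import *
w=eyes.snapshot("wrist");cv2.imwrite("pics/w4.png",w)
go([.429,-.106,.094])
for r in spotter.place_of("wrist","spare1"): print(r["p"],r["location"],atz("wrist",r["location"],0).round(4),atz("wrist",r["location"],0.006).round(4))
E
```

```text
clock: 15.58
tool_pos: [0.4293, -0.1064, 0.2276]
orientation: [180.0, -0.0, -98.9]
force: [-0.8, 1.0, 0.5]
opening: 0.0875
gripper_force: 0.0
now [ 0.4297 -0.1063  0.2276] [ 1.7997e+02 -1.0000e-02 -9.8870e+01] op 0.0875 t 15.6 q6 -21.0 F [0.2 0.7 0.2]
[0.429, -0.106, 0.094] [ -0.2   0.7 133.6]
0.96 [94.8, 1.6] [ 0.6549 -0.3979  0.    ] [ 0.6512 -0.3947  0.006 ]
0.75 [397.6, 325.0] [0.3635 0.0547 0.    ] [0.3643 0.0509 0.006 ]
0.69 [324.1, 205.2] [ 0.4294 -0.105   0.    ] [ 0.4292 -0.1063  0.006 ]
0.68 [158.5, 237.8] [ 0.6251 -0.0991 -0.    ] [ 0.6219 -0.1006  0.006 ]
0.62 [213.2, 236.7] [ 0.5572 -0.0897  0.    ] [ 0.5551 -0.0913  0.006 ]
0.46 [221.9, 292.4] [ 0.5644 -0.0211  0.    ] [ 0.5621 -0.0237  0.006 ]
```

```bash
python3 -m crank '[0,0,0,0,0,45,1, 0,0,0,0,0,45,1, 0,0,0,0,0,30,1, 0,0,0,0,0,13.6,1, 0,0,0,0,0,0,1]'
python3 -m crank '[0,0,0,0,0,0,0, 0,0,0,0,0,0,0, 0,0,0,0,0,0,0, 0,0,0,0,0,0,0, 0,0,0,0,0,0,0]'
python3 -m crank '[0,0,0,0,0,0,0, 0,0,0,0,0,0,0, 0,0,0,0,0,0,0]'
python3 -m crank '[0,0,0,0,0,-30,0, 0,0,0,0,0,-50,0, 0,0,0,0,0,-50,0, 0,0,0,0,0,-40,0, 0,0,0,0,0,0,0]'
python3 -c "
from h import *
go([.5735,.0445,.264],[.5735,.0445,.1005])"
```

```text
clock: 16.3
tool_pos: [0.4292, -0.1064, 0.0937]
orientation: [179.9, -0.1, -98.9]
force: [-0.7, -0.4, -0.2]
opening: 0.0877
gripper_force: 0.0
clock: 16.92
tool_pos: [0.4293, -0.1064, 0.0945]
orientation: [-180.0, 0.0, -98.9]
force: [-0.1, -0.8, -1.0]
opening: 0.0432
gripper_force: 0.0
clock: 17.3
tool_pos: [0.4292, -0.1064, 0.0944]
orientation: [180.0, -0.0, -98.9]
force: [-0.6, 0.1, 1.8]
opening: 0.0365
gripper_force: 30.0
clock: 17.92
tool_pos: [0.4307, -0.1063, 0.2672]
orientation: [-179.7, 0.1, -98.9]
force: [0.1, -0.7, -2.9]
opening: 0.0365
gripper_force: 30.0
now [ 0.4307 -0.1063  0.2672] [-1.7968e+02  9.0000e-02 -9.8870e+01] op 0.0365 t 17.9 q6 -21.0 F [ 0.1 -0.7 -2.9]
[0.5735, 0.0445, 0.264] [-171.  -117.8    3.2]
[0.5735, 0.0445, 0.1005] [  0.    0.  163.5]
```

```bash
python3 -m crank '[0,0,0,-30,-21,0,0, 0,0,0,-45,-31,0,0, 0,0,0,-45,-31,0,0, 0,0,0,-36,-25,0,0, 0,0,0,-15,-10,0,0]'
python3 -m crank '[0,0,0,0,0,0,0, 0,0,0,0,0,0,0]'
python3 -c "
from h import *
go([.5735,.0445,.264],[.5735,.0445,.1005])"
```

```text
clock: 18.55
tool_pos: [0.5727, 0.046, 0.2618]
orientation: [179.8, -0.1, -98.8]
force: [0.0, -0.1, -2.4]
opening: 0.0359
gripper_force: 30.0
clock: 18.8
tool_pos: [0.5713, 0.0437, 0.2637]
orientation: [179.9, -0.0, -98.9]
force: [-0.3, -0.6, -1.3]
opening: 0.0361
gripper_force: 30.0
now [0.5713 0.0437 0.2637] [ 1.7992e+02 -3.0000e-02 -9.8900e+01] op 0.0361 t 18.8 q6 -33.0 F [-0.3 -0.6 -1.3]
[0.5735, 0.0445, 0.264] [-1.1 -2.1 -0.3]
[0.5735, 0.0445, 0.1005] [  0.    0.  163.5]
```

```bash
python3 -m crank '[0,0,0,-1,-2,40,0, 0,0,0,0,0,40,0, 0,0,0,0,0,35,0, 0,0,0,0,0,25,0, 0,0,0,0,0,15,0]'
python3 -m crank '[0,0,0,0,0,6,0, 0,0,0,0,0,0,0, 0,0,0,0,0,0,0.56, 0,0,0,0,0,0,0.56, 0,0,0,0,0,0,0.56]'
python3 -m crank '[0,0,0,0,0,-30,0.56, 0,0,0,0,0,-50,0.56, 0,0,0,0,0,-60,0.8, 0,0,-0.155,0,0,0,0.8, 0,0,0,0,0,0,0.8]'
python3 -c "
from h import *
go([.4445,.079,.24])"
```

```text
clock: 19.42
tool_pos: [0.5733, 0.044, 0.1086]
orientation: [180.0, -0.0, -98.9]
force: [-0.5, 1.1, -1.3]
opening: 0.0363
gripper_force: 30.0
clock: 20.05
tool_pos: [0.5746, 0.0452, 0.1039]
orientation: [-179.9, 0.0, -98.9]
force: [0.0, -0.3, 0.0]
opening: 0.0493
gripper_force: 0.0
clock: 20.68
tool_pos: [0.5742, 0.0452, 0.244]
orientation: [-179.9, 0.0, -90.1]
force: [-0.8, -0.6, -0.2]
opening: 0.0691
gripper_force: 0.0
now [0.5742 0.0452 0.244 ] [-1.7994e+02  4.0000e-02 -9.0050e+01] op 0.0691 t 20.7 q6 -24.0 F [-0.8 -0.6 -0.2]
[0.4445, 0.079, 0.24] [-33.7 129.7   4. ]
```

```bash
python3 -m crank '[0,0,0,-8,30,0,0.8, 0,0,0,-12,45,0,0.8, 0,0,0,-14,55,0,0.8, 0,0,0,0,0,0,0.8, 0,0,0,0,0,0,0.8]'
python3 - <<'E'
from h import *
w=eyes.snapshot("wrist");cv2.imwrite("pics/w5.png",w)
go([.4445,.079,.24])
for n,z in (("spare1",.006),("muffs",0),("crown_under",.122)):
  for r in spotter.place_of("wrist",n): print(n,r["p"],r["location"],atz("wrist",r["location"],z).round(4))
E
```

```text
clock: 21.3
tool_pos: [0.4442, 0.0792, 0.2432]
orientation: [-180.0, -0.0, -90.1]
force: [0.4, 1.0, -0.0]
opening: 0.07
gripper_force: 0.0
now [0.4446 0.0791 0.2431] [ 1.7998e+02 -2.0000e-02 -9.0090e+01] op 0.0701 t 21.4 q6 -35.0 F [ 0.1 -0.8  0. ]
[0.4445, 0.079, 0.24] [0.1 0.1 3.1]
spare1 0.87 [205.0, 174.6] [0.5752 0.0458 0.006 ]
spare1 0.8 [162.4, 52.1] [ 0.622  -0.0963  0.006 ]
spare1 0.8 [399.8, 176.5] [0.3622 0.0497 0.006 ]
spare1 0.59 [219.5, 46.2] [ 0.555  -0.0949  0.006 ]
muffs 0.82 [322.8, 201.2] [0.4455 0.0788 0.    ]
crown_under 0.68 [325.5, 234.6] [0.4435 0.0796 0.122 ]
```

View pics/w5.png

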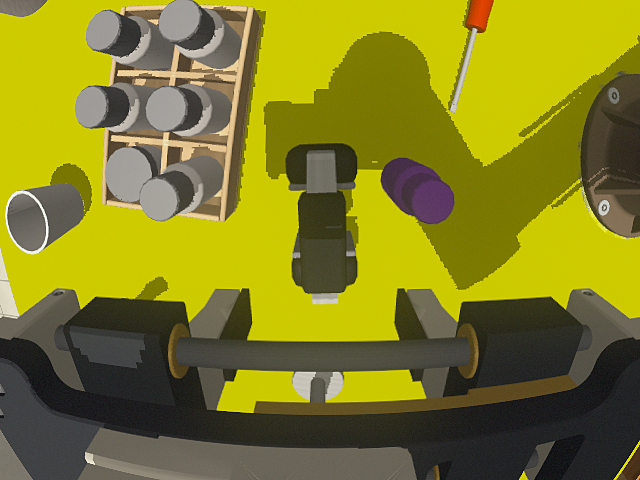

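All six pockets are filled (bottle caps at (112,32), (187,22), (100,107), (174,111) and (166,199), jar at (133,172)). The muffs are centred under the tool, with the crown around (323,238), aligned with the image's vertical. I'll descend and grip the cushion.

```bash
python3 -m crank '[0,0,0,0,0,40,0.8, 0,0,0,0,0,40,0.8, 0,0,0,0,0,25,0.8, 0,0,0,0,0,10,0.8, 0,0,0,0,0,0,0.8]'
python3 -m crank '[0,0,0,0,0,0,0, 0,0,0,0,0,0,0, 0,0,0,0,0,0,0, 0,0,0,0,0,0,0, 0,0,0,0,0,0,0]'
python3 -m crank '[0,0,0,0,0,0,0, 0,0,0,0,0,0,0, 0,0,0,0,0,0,0]'
```

```text
clock: 22.12
tool_pos: [0.4445, 0.0788, 0.1281]
orientation: [179.9, -0.1, -90.0]
force: [0.4, -0.2, 0.3]
opening: 0.07
gripper_force: 0.0
clock: 22.75
tool_pos: [0.4444, 0.0791, 0.1286]
orientation: [-180.0, 0.0, -90.0]
force: [-1.0, 0.3, 4.0]
opening: 0.0336
gripper_force: 29.7
clock: 23.12
tool_pos: [0.4444, 0.0791, 0.1286]
orientation: [-180.0, 0.0, -90.0]
force: [-1.6, 0.5, 5.9]
opening: 0.0339
gripper_force: 29.7
```

```bash
python3 -m crank '[0,0,0,0,0,-20,0, 0,0,0,0,0,-45,0, 0,0,0,0,0,-50,0, 0,0,0,0,0,-50,0, 0,0,0,0,0,-35,0]'
python3 -m crank '[0,0,-0.06,0,0,0,0, 0,0,-0.13,0,0,0,0, 0,0,-0.13,0,0,0,0, 0,0,-0.13,0,0,0,0, 0,0,-0.13,0,0,0,0]'
python3 -m crank '[0,0,-0.13,0,0,0,0, 0,0,-0.13,0,0,0,0, 0,0,-0.13,0,0,0,0, 0,0,-0.13,0,0,0,0, 0,0,-0.13,0,0,0,0]'
python3 -m crank '[0,0,-0.12,0,0,0,0, 0,0,0,0,0,0,0, 0,0,0,0,0,0,0]'
python3 - <<'E'
from h import *
eyes.snapshot("wrist")
go([.476,.2,.325],[.476,.414,.325])
for n,z in (("rail",0),("rail_mid",.15)):
  for r in spotter.place_of("wrist",n): print(n,r["p"],r["location"],atz("wrist",r["location"],z).round(4))
E
```

```text
clock: 23.75
tool_pos: [0.4442, 0.0791, 0.33]
orientation: [-180.0, 0.0, -90.0]
force: [1.0, -0.0, -3.4]
opening: 0.0341
gripper_force: 29.8
clock: 24.38
tool_pos: [0.4437, 0.079, 0.3273]
orientation: [179.9, 0.0, -56.5]
force: [-0.8, 0.9, -2.5]
opening: 0.0339
gripper_force: 29.8
clock: 25.0
tool_pos: [0.4437, 0.079, 0.3273]
orientation: [179.9, 0.1, -19.3]
force: [-0.1, -0.6, -2.8]
opening: 0.0339
gripper_force: 29.8
clock: 25.38
tool_pos: [0.4441, 0.079, 0.3279]
orientation: [180.0, 0.0, -12.8]
force: [0.1, 0.7, -4.2]
opening: 0.0338
gripper_force: 29.8
now [0.4442 0.079  0.328 ] [ 1.7998e+02  3.0000e-02 -1.2780e+01] op 0.0337 t 25.4 q6 42.0 F [ 0.4 -0.1 -2.3]
[0.476, 0.2, 0.325] [   4.3 -125.     3. ]
[0.476, 0.414, 0.325] [ -47.3 -208.7    0. ]
rail_mid 0.77 [43.9, 259.0] [0.4725 0.4178 0.15  ]
```

```bash
python3 -m crank '[0,0,0,-3,-25,0,0, 0,0,0,-5,-40,0,0, 0,0,0,-6,-45,0,0, 0,0,0,-6,-50,0,0, 0,0,0,-6,-50,0,0]'>/dev/null
python3 -m crank '[0,0,0,-6,-45,0,0, 0,0,0,-6,-40,0,0, 0,0,0,-4,-25,0,0, 0,0,0,-1,-14,0,0, 0,0,0,0,0,0,0]'
python3 -m crank '[0,0,0,0,0,0,0, 0,0,0,0,0,0,0]'
python3 - <<'E'
from h import *
w=eyes.snapshot("wrist")
v=eyes.snapshot("scene");cv2.imwrite("pics/s6.png",np.hstack([cv2.resize(v[60:300,400:640],(400,400)),cv2.resize(w,(400,400))]))
go([.475,.414,.325])
for c in("wrist","scene"):
 for n,z in (("rail",0),("rail_mid",.15)):
  for r in spotter.place_of(c,n)[:2]: print(c,n,r["p"],r["location"],atz(c,r["location"],z).round(4))
for t in(-.1,.1): print(proj("wrist",[.475-.214*-t,.414+.977*t,.158]).round())
E
```

```text
clock: 26.78
tool_pos: [0.4755, 0.4147, 0.3277]
orientation: [179.9, 0.0, -12.6]
force: [-0.6, -0.5, -2.7]
opening: 0.0339
gripper_force: 29.8
clock: 27.02
tool_pos: [0.4756, 0.4135, 0.3289]
orientation: [-180.0, -0.0, -12.7]
force: [0.8, -0.7, -1.7]
opening: 0.0339
gripper_force: 29.8
now [0.4756 0.4137 0.3289] [-1.7996e+02 -1.0000e-02 -1.2690e+01] op 0.0338 t 27.1 q6 19.0 F [-0.1 -0.8 -3.3]
[0.475, 0.414, 0.325] [-0.7 -0.1  3.9]
scene rail_mid 0.59 [564.6, 205.0] [0.4772 0.4194 0.15  ]
[430. 219.]
[217. 220.]
```

View pics/s6.png

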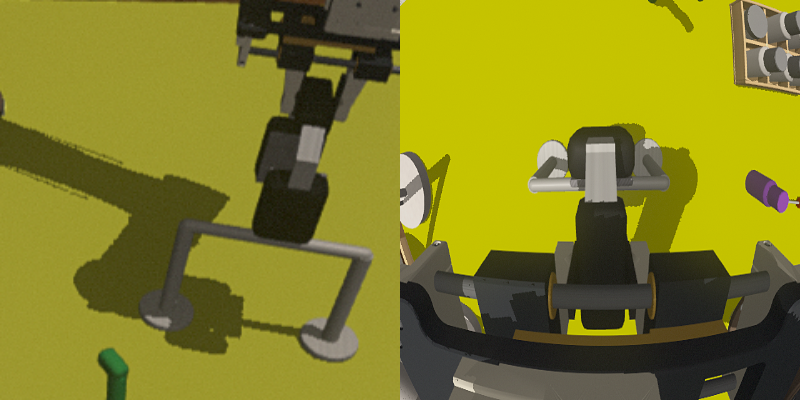

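The bar in the wrist view runs from (208,221) to (429,220), and the prediction was (217,220) to (430,219). It is centred and parallel under the muffs, so I'll lower them.

```bash
python3 -m crank '[0,0,0,0,0,30,0, 0,0,0,0,0,35,0, 0,0,0,0,0,30,0, 0,0,0,0,0,25,0, 0,0,0,0,0,20,0]'
python3 -m crank '[0,0,0,0,0,12,0, 0,0,0,0,0,6,0, 0,0,0,0,0,3,0, 0,0,0,0,0,0,0, 0,0,0,0,0,0,0]'
```

```text
clock: 27.95
tool_pos: [0.4753, 0.4141, 0.1872]
orientation: [180.0, 0.0, -12.7]
force: [-0.6, 0.8, -3.4]
opening: 0.034
gripper_force: 29.8
clock: 28.58
tool_pos: [0.4757, 0.4146, 0.168]
orientation: [-179.9, -0.0, -12.6]
force: [-0.2, -0.6, -2.8]
opening: 0.0338
gripper_force: 29.8
```

```bash
python3 -m crank '[0,0,0,0,0,2,0, 0,0,0,0,0,1.5,0, 0,0,0,0,0,0,0, 0,0,0,0,0,0,0]'
python3 -m crank '[0,0,0,0,0,0,0.6, 0,0,0,0,0,0,0.6, 0,0,0,0,0,0,0.7, 0,0,0,0,0,0,0.7, 0,0,0,0,0,0,0.7]'
python3 -m crank '[0,0,0,0,0,-15,0.7, 0,0,0,0,0,-30,0.7, 0,0,0,0,0,-50,0.7, 0,0,0,0,0,-50,0.7, 0,0,0,0,0,-40,0.7]'
python3 -m crank '[0,0,0,0,0,0,0.7, 0,0,0,0,0,0,0.7, 0,0,0,0,0,0,0.7]'
python3 - <<'E'
from h import *
v=eyes.snapshot("scene");w=eyes.snapshot("wrist");cv2.imwrite("pics/s7.png",np.hstack([cv2.resize(v[120:380,230:640],(410,400)),cv2.resize(w,(390,400))]))
for c in("wrist","scene"):
  for r in spotter.place_of(c,"crown_under")[:2]: print(c,r["p"],r["location"],atz(c,r["location"],.158).round(4))
E
```

```text
clock: 29.08
tool_pos: [0.4756, 0.4144, 0.1646]
orientation: [-180.0, -0.0, -12.6]
force: [-2.6, -0.9, 5.5]
opening: 0.0337
gripper_force: 29.8
clock: 29.7
tool_pos: [0.4755, 0.4144, 0.1638]
orientation: [180.0, 0.0, -12.7]
force: [1.0, 1.1, 0.5]
opening: 0.0612
gripper_force: 0.0
clock: 30.32
tool_pos: [0.4757, 0.4143, 0.3528]
orientation: [-179.8, -0.1, -12.6]
force: [0.7, 0.1, 0.8]
opening: 0.0613
gripper_force: 0.0
clock: 30.7
tool_pos: [0.4752, 0.414, 0.348]
orientation: [179.9, 0.0, -12.7]
force: [0.3, -0.1, -0.2]
opening: 0.0611
gripper_force: 0.0
wrist 0.83 [321.3, 218.5] [0.4707 0.4166 0.158 ]
wrist 0.4 [323.1, 191.5] [0.4962 0.4091 0.158 ]
scene 0.77 [563.5, 200.8] [0.4741 0.416  0.158 ]
scene 0.18 [545.4, 239.3] [0.5828 0.363  0.158 ]
```

View pics/s7.png

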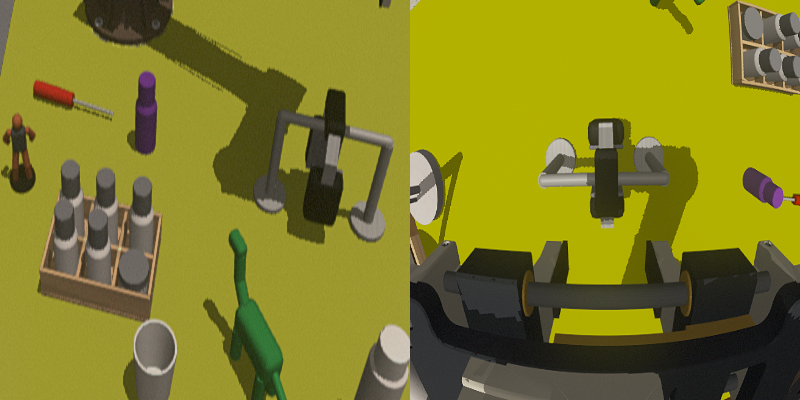

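The muffs hang at mid-bar, with a cup on either side (crown at composite (335,155)). All five bottles stand down in the rack and nothing else has been disturbed, so I'm handing in.

```bash
python3 -m crank '[0,0,0,0,0,0,0.7, 0,0,0,0,0,0,0.7, 0,0,0,0,0,0,0.7, 0,0,0,0,0,0,0.7]' | head -1; python3 -c "
from h import *
print(ctrl.close_job())"
```

```text
clock: 31.4
the job is handed in; nothing more can be done
None
```

The job is handed in at about 31 s of the 72 s allowed: the three spares stand in the rack's empty pockets and the ear defenders hang over the middle of the bar, as the last pictures show, though the hand-in returned no verdict.

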